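Return the check weights to their graded block

TASK

The balance check is finished: put the four steel weights (one is still on the balance pan) back into their wooden block in order of size, each standing upright at the bottom of the well that fits it. Lower them in rather than dropping them, and leave the rubber stopper where it stands.

Things in the scene. Friction and masses are not known exactly. Their poses are not given: they have to be found in the camera images.
- weight_a_mid (a point): centre (on the axis, 33 mm above its flat base) of the largest of four polished steel calibration weights: an upright cylinder 44 mm across and 44 mm tall with a narrower neck and a 32 mm wide knob above, 66 mm tall in all; loose, z axis up, 450 to 700 g. It can be gripped round its cylinder. It starts on the pan of the balance.
- weight_b_mid (a point): centre (on the axis, 27 mm above its flat base) of the second largest of four polished steel calibration weights: an upright cylinder 35 mm across and 36 mm tall with a narrower neck and a 25 mm wide knob above, 54 mm tall in all; loose, z axis up, 220 to 360 g. It can be gripped round its cylinder. It starts standing on the bench.
- weight_c_mid (a point): centre (on the axis, 22 mm above its flat base) of the second smallest of four polished steel calibration weights: an upright cylinder 27 mm across and 29 mm tall with a narrower neck and a 19 mm wide knob above, 44 mm tall in all; loose, z axis up, 100 to 170 g. It can be gripped round its cylinder. It starts standing on the bench.
- weight_d_mid (a point): centre (on the axis, 18 mm above its flat base) of the smallest of four polished steel calibration weights: an upright cylinder 19 mm across and 23 mm tall with a narrower neck and a 14 mm wide knob above, 36 mm tall in all; loose, z axis up, 40 to 65 g. It can be gripped round its cylinder. It starts standing on the bench.
- block: fixed wooden block, 76 (x) by 208 (y) by 26 mm high, at any angle on the bench; origin: centre of underside. A row of four round wells lies along its y axis, x = 0: 50 mm wide (largest weight) at y = +68 mm, 41 mm (second largest) at y = +10.5, 33 mm (second smallest) at y = -38.5, 25 mm (smallest) at y = -79.5. Wells: 9 mm deep, green bottom 17 mm above bench, 3 mm bevel at mouth, 3 mm play all round.
- balance: white top-loading balance, 230 mm (its x) by 170 mm (its y), fixed; origin at the centre of its underside, z up. Its round steel pan, 120 mm wide, is centred at x = +40 mm, y = 0, with its surface 66 mm above the bench; its display and keys are at the -x end.
- stopper_mid (a point): centre (12 mm above its narrow foot) of a loose rust-red rubber stopper, 25 mm across and 24 mm tall, standing on the bench among the weights; it is not part of the set.
Mind the look-alikes: they are no part of the job. What is shaped like the part that bears weight_a_mid but orange or pink is not meant.

How it is judged:
By the outcome, as a careful person would: the job done as asked, in the order asked, and still so for the second after the job is handed in, with the robot touching nothing.
It also fails if it takes over 109 s, if anything falls off the work surface, if the arm or the gripper's body presses on something with over 40 N, if the wrist force passes 120 N, or if a joint passes its speed limit or range.

ROBOT

A 6-joint arm with a two-finger parallel gripper is mounted at the origin on a cart in front of the work surface, level with it; the furniture and walls round the work are solid. World frame = base frame: x ahead of the robot, y to its left, z up, the work surface at z = 0. Lengths are in mm, angles in degrees, forces in N, time in s.
With the tool pointing down it reaches from about 350 to 850 mm from the base axis. Payload 8.1 kg.
Tool frame: the origin (TCP) lies between the finger pads; the fingertips stand 8 mm ahead of it and the grasp point (between the pads) lies 11 mm behind it (r.tip_extent is the distance from the TCP to the fingertips, in mm); z points along the fingers, y is the direction in which the jaws open and shut (so a half turn about z gives the same grasp; the last joint's range is limited). The gripper opens to 85 mm and grips with 20 to 120 N. Pads are 22 mm wide; open, the fingers measure 114 mm over their backs; the gripper's body (76 mm by 85 mm) begins 54 mm behind the grasp point. The pads swing forward as they close: fully open they stand 13 mm farther back than shut.
Start: joints at [-80.695, 7.471, 85.268, -0, 87.261, -4.893], TCP at [147.183, -581.672, 239.292] pointing down, gripper open.
Joint ranges: [-169.43, 169.43], [-51.17, 129.36], [1.28, 143.12], [-76.62, 256.62], [0, 156.53], [-152.29, 152.29]. Speed limits (degrees/s): [136.94, 136.94, 159.86, 180, 180, 180].

INTERFACE

Orientations are given as [roll, pitch, yaw] about the fixed x, y, z axes, in that order (R = Rz(yaw) Ry(pitch) Rx(roll)).
In Python, from bench import sensors, viewer, hand_in, r gives the robot as it stands. The module is installed in compiled form; this text tells all that it offers.
- The arm moves only by the tool move_arm, never from a script. Its argument "rows" is a list that holds one entry, the list of rows, each a list of 6 numbers: the shift along the tool's x, y, z in m, then the turn, a rotation vector about the tool's x, y, z in degrees. In form: [[[tx, ty, tz, rx, ry, rz], ...]]. A call has 1 to 20 rows; each row is the pose to reach, as a shift and turn from the pose commanded when the call began, along the tool's axes at that moment; what a row does not reach only later rows make up. A row lasts 1/10 s, in which the tool goes at most 50 mm and 8.59 degrees, less where a joint would pass 70% of its speed; a pose out of reach is approached as far as the arm can. A call with a gripper value outside its range is refused whole. "grip" is the opening, from 0 (shut) to 1 (fully open), set as the call begins (left out, the last holds). The fingers move at their own pace and stop on an object; "newtons" is the grip in N (left out, the last holds). Time passes only in rows, so rows that repeat a pose let the fingers close. It gives the time, the measured TCP pose, the force and the opening at its end, in the units of the state.
- sensors.sense(): the state, without advancing time (a new reading comes with each control period).
- viewer.snapshot(name): name is "side" or "top"; returns a dict with "color" (400x640x3 uint8, red, green, blue), "camera_matrix" (3x3 intrinsics, pixels), "R" (3x3) and "t" (3): a world point X has camera coordinates R X + t. Camera axes: x right, y down, z forward; pixel columns grow to the right and rows downward; lengths in mm; the calibration is good to about 2 mm. A picture is of the moment at which its call begins. There is no depth.
- hand_in(): hands the job in, once; it reports no verdict.
The state is a dict: "time": time; "joint_pos": joint angles; "qd": joint speeds; "joint_efforts": joint torques, N m; "tool_pos": TCP position; "tcp_rot": TCP orientation; "ft_force": force on the tool from outside, world axes, zero at the start; "wrist_torque": the same for the moment, N m; "finger_gap": finger opening in mm.
Only numpy, scipy, OpenCV 4.12 (cv2) and the standard library are available. Lean on these libraries where they do the work, as an engineer would, in place of code of your own. Each camera call takes 0.05 s, during which the arm holds its last target.

## Working session

There is one attempt and no reset: what is moved stays moved. The work goes in short steps, Python scripts to look and compute and a tool call to move; the robot and the scene stay as the last step left them, time stands still between calls to the robot, and variables do not carry over. Pictures are saved under pics/ and viewed, and the job is handed in when it is done.

Besides the shell and the picture viewer there is one more tool, called in YAML: its name, and indented under it one key for each argument. move_arm: Moves the arm, as the interface text tells. Its arguments: {"type":"object","properties":{"rows":{"type":"array","items":{"type":"array","items":{"type":"array","items":{"type":"number"}}}},"grip":{"type":"number"},"newtons":{"type":"number"}},"required":["rows"]}

```bash
mkdir -p pics; ls; python3 - <<'E'
from bench import sensors, viewer, r
import cv2,pickle
d={}
for n in("side","top"):
    s=viewer.snapshot(n);d[n]=s
    cv2.imwrite(f"pics/{n}0.png",s["color"][:,:,::-1]);print(n,s["camera_matrix"],s["R"],s["t"])
pickle.dump(d,open("v0.pkl","wb"))
print(sensors.sense())
E
```

```text
pics
side [[498.38321366   0.         314.13898562]
 [  0.         498.38321366 207.49865432]
 [  0.           0.           1.        ]] [[ 0.89830239 -0.43937305  0.00203285]
 [-0.17599656 -0.36405822 -0.91459653]
 [ 0.40258915  0.82122648 -0.40436252]] [-507.15689722  162.35637843 1090.47904087]
top [[366.2333447    0.         321.27598404]
 [  0.         366.2333447  196.34968693]
 [  0.           0.           1.        ]] [[ 0.02337172 -0.99971942 -0.00385221]
 [-0.99548179 -0.02291758 -0.09214543]
 [ 0.0920313   0.0059884  -0.99573811]] [ -31.08422567  576.58045556 1152.16937157]
{'time': 0.1, 'joint_pos': array([-8.06949600e+01,  7.51230495e+00,  8.53225403e+01,  1.09195583e-03,
        8.72614356e+01, -4.89505752e+00]), 'qd': array([-0.04451576, -0.12949424, -0.21866467, -0.02025022, -0.03967498,
       -0.0188933 ]), 'joint_efforts': array([ 2.33072002e-03, -5.70948064e+01, -5.01945841e+01, -1.33955473e-04,
        8.12048733e-03,  9.58182568e-06]), 'tool_pos': array([ 147.11604648, -581.19278512,  238.33821673]), 'tcp_rot': array([-1.79904163e+02, -9.30237291e-03,  1.42000367e+01]), 'ft_force': array([-0.37349624, -0.07026293, -0.35840156]), 'wrist_torque': array([ 0.03023645, -0.00028864,  0.03605078]), 'finger_gap': 85.8540780607823}
```

View pics/side0.png

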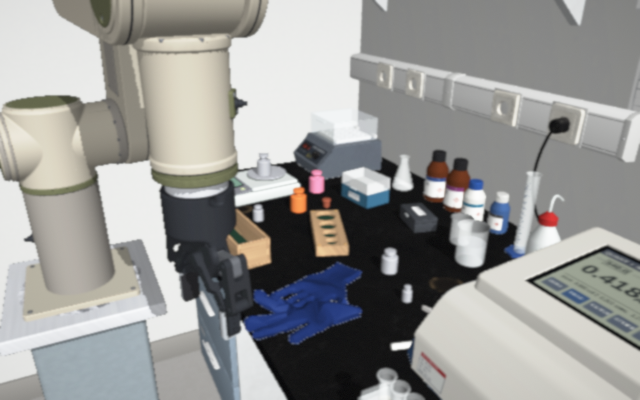

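View pics/top0.png

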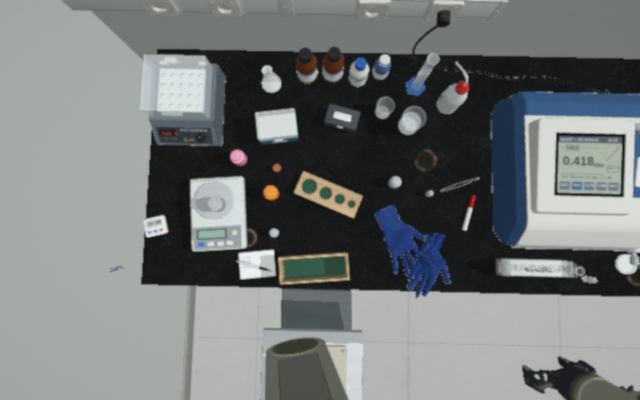

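The top view shows the candidates:
- Steel on the pan: (213,203).
- Steel on the bench: (395,182), (430,193) and (274,232).
- Look-alikes, orange at (271,193) and pink at (238,157).
- Red stopper at (277,168).
- The block with four wells at (329,195).

Next I'll check these in close crops.

```bash
python3 - <<'E'
import cv2,pickle,numpy as np
d=pickle.load(open("v0.pkl","rb"))
t=d["top"]["color"][:,:,::-1]
a=cv2.resize(t[145:255,185:365],None,fx=4.4,fy=4.4,interpolation=cv2.INTER_CUBIC)
cv2.imwrite("pics/c1.png",a)
b=cv2.resize(t[165:210,375:445],None,fx=8,fy=8,interpolation=cv2.INTER_CUBIC)
s=d["side"]["color"][:,:,::-1]
c=cv2.resize(s[140:310,220:420],None,fx=3.5,fy=3.5,interpolation=cv2.INTER_CUBIC)
cv2.imwrite("pics/c2.png",b);cv2.imwrite("pics/c3.png",c)
E
```

```text
(no output)
```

View pics/c1.png

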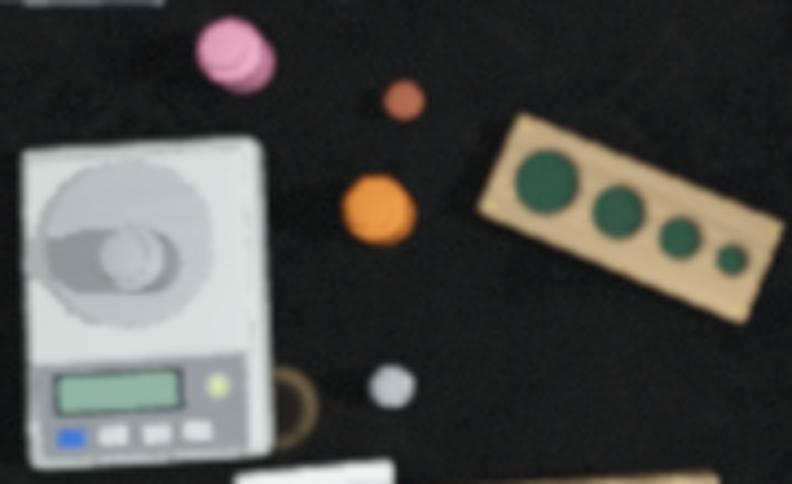

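View pics/c2.png

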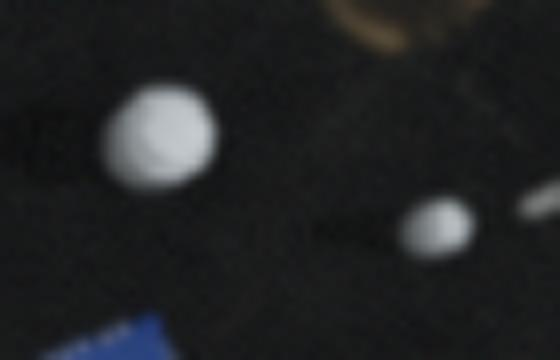

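View pics/c3.png

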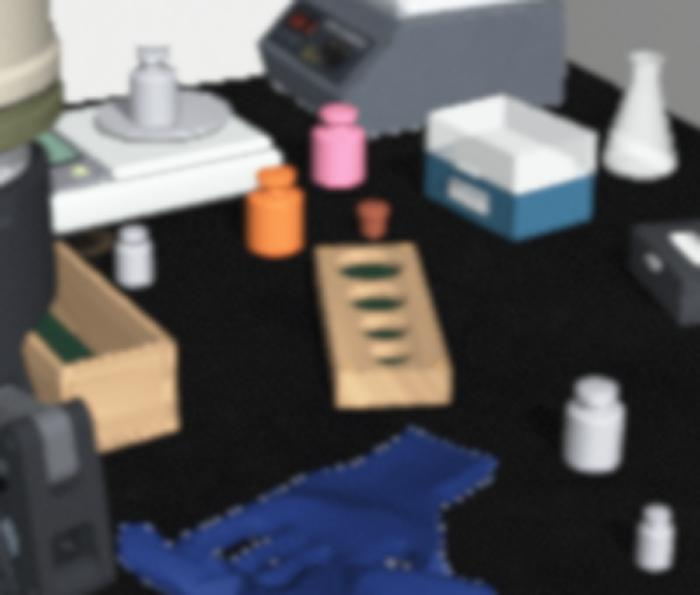

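```bash
cat > h.py <<'E'
import numpy as np,cv2
def ray(s,u,v,z):
    K,R,t=s["camera_matrix"],s["R"],s["t"]
    c=-R.T@t; d=R.T@np.linalg.inv(K)@np.array([u,v,1.]); return c+d*(z-c[2])/d[2]
def proj(s,X):
    p=s["camera_matrix"]@(s["R"]@np.asarray(X,float)+s["t"]); return p[:2]/p[2]
def tri(s1,p1,s2,p2):
    L=[]
    for s,p in((s1,p1),(s2,p2)):
        a=ray(s,*p,0);b=ray(s,*p,100);L.append((a,(b-a)/np.linalg.norm(b-a)))
    A=sum(np.eye(3)-np.outer(d,d) for a,d in L);B=sum((np.eye(3)-np.outer(d,d))@a for a,d in L)
    X=np.linalg.solve(A,B);return X,np.linalg.norm(np.cross(X-L[0][0],L[0][1]))
def blob(m,x0,y0,x1,y1):
    mm=np.zeros_like(m);mm[y0:y1,x0:x1]=m[y0:y1,x0:x1]
    n,l,st,c=cv2.connectedComponentsWithStats(mm);i=1+np.argmax(st[1:,4]);return c[i],st[i]
E
python3 - <<'E'
import pickle
from h import *
d=pickle.load(open("v0.pkl","rb"))
T,S=d["top"],d["side"]
def grey(s): 
    c=s["color"].astype(int); return ((c.min(2)>70)).astype(np.uint8)
def w(s,x0,y0,x1,y1):  # weighted centroid
    c=s["color"][y0:y1,x0:x1].astype(float).min(2); 
    return blob(grey(s),x0,y0,x1,y1)
for n,bt,bs,h in (("b",(383,170,407,194),(376,243,402,278),18),("c",(264,223,283,241),(250,203,266,224),14.5),("d",(422,186,436,199),(399,282,414,306),11.5)):
    ct,st=w(T,*bt);cs,ss=w(S,*bs)
    print(n,ct,st,cs,ss, "top ray",ray(T,*ct,h*1.15).round(1),"side ray at base",ray(S,ss[0]+ss[2]/2-.5,ss[1]+ss[3]-1,0).round(1),"tri",tri(T,ct,S,cs))
hs=cv2.cvtColor(T["color"],cv2.COLOR_RGB2HSV)
m=cv2.inRange(hs,(8,50,90),(28,255,255));m[:165]=0;m[225:]=0;m[:,:290]=0;m[:,370:]=0
cn=max(cv2.findContours(m,0,2)[0],key=cv2.contourArea)
rect=cv2.minAreaRect(cn);bx=cv2.boxPoints(rect);print(rect)
C=np.array([ray(T,*p,26)[:2] for p in bx]);print(C.round(1),[np.linalg.norm(C[i]-C[(i+1)%4]).round(1) for i in range(4)],C.mean(0))
g=cv2.inRange(hs,(60,60,20),(95,255,150));g[:165]=0;g[225:]=0;g[:,:290]=0;g[:,370:]=0
n,l,st,c=cv2.connectedComponentsWithStats(g)
for i in range(1,n):
    if st[i,4]>15: print(c[i],st[i],ray(T,*c[i],17).round(1),ray(T,*c[i],23).round(1))
t=T["color"][180:235,188:248,::-1];cv2.imwrite("pics/pan.png",cv2.resize(t,None,fx=10,fy=10,interpolation=cv2.INTER_CUBIC))
t=S["color"][145:210,230:305,::-1];cv2.imwrite("pics/pans.png",cv2.resize(t,None,fx=9,fy=9,interpolation=cv2.INTER_CUBIC))
E
```

```text
b [394.94776119 181.54477612] [389 176  13  12 134] [389.59764706 261.39529412] [381 247  18  29 425] top ray [ 631.4 -255.5   20.7] side ray at base [ 620.7 -270.2    0. ] tri (array([ 630.37925676, -254.44363516,   24.5250235 ]), np.float64(0.5700822713950298))
c [273.75862069 232.42528736] [269 228  11  10  87] [257.62311558 212.60301508] [250 203  14  20 199] top ray [458.  132.5  16.7] side ray at base [447.1 120.4   0. ] tri (array([456.97854804, 132.2548472 ,  21.53160393]), np.float64(1.1255097424482252))
d [429.5 193. ] [426 190   8   7  48] [407.02094241 293.62827225] [402 284  11  20 191] top ray [ 597.4 -369.5   13.2] side ray at base [ 591.8 -376.7    0. ] tri (array([ 596.75726757, -368.33948057,   16.32454881]), np.float64(0.38480439432397706))
((327.9849548339844, 194.0743408203125), (66.01126861572266, 25.315723419189453), 22.750974655151367)
[[ 586.    74.8]
 [ 662.8   45.4]
 [ 584.1 -152.9]
 [ 508.3 -122.6]] [np.float64(82.2), np.float64(213.3), np.float64(81.6), np.float64(212.1)] [585.30462197 -38.82810133]
[308.5625    185.9765625] [303 180  12  13 128] [611.   24.5  17. ] [610.2  24.3  23. ]
[324.93506494 192.62337662] [320 188  10  10  77] [590.5 -29.2  17. ] [589.8 -29.2  23. ]
[338.93023256 198.72093023] [336 195   7   8  43] [571.6 -75.   17. ] [571.1 -74.8  23. ]
[350.78947368 203.63157895] [349 202   5   5  19] [ 556.6 -113.7   17. ] [ 556.1 -113.3   23. ]
```

View pics/pan.png

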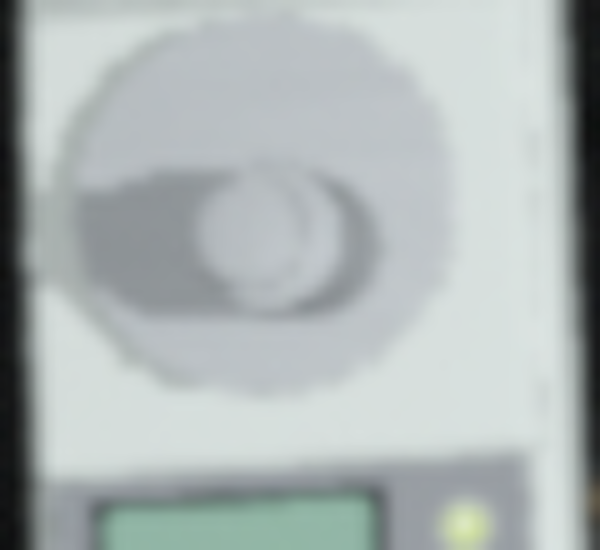

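View pics/pans.png

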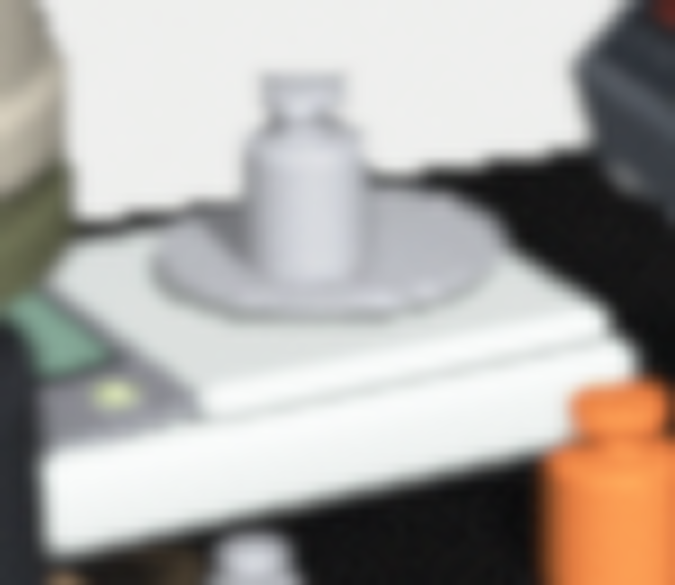

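```bash
python3 - <<'E'
import pickle
from h import *
from scipy.spatial.transform import Rotation
d=pickle.load(open("v0.pkl","rb"))
T,S=d["top"],d["side"]
print("a knob ray",ray(T,212.75,202.55,132),"cyl",ray(T,214.3,203.7,110),"tri",tri(T,(212.75,202.55),S,(263.3,153.1)))
print("side axis at z=88 (cyl mid)",ray(S,263.3,145+205/9-.5,88), "pan centre",ray(T,188+(60+450)/20-.5,180+(12+392)/20-.5,66))
Y=np.array([68,10.5,-38.5,-79.5])
P=np.array([ray(T,*p,22)[:2] for p in((308.56,185.98),(324.94,192.62),(338.93,198.72),(350.79,203.63))])
c=np.polyfit(Y,P[:,0],1),np.polyfit(Y,P[:,1],1);print(c, np.hypot(c[0][0],c[1][0]))
print("yaw",np.degrees(np.arctan2(-c[0][0],c[1][0])))
e=np.array([c[0][0],c[1][0]]);e/=np.linalg.norm(e);ctr=(P-Y[:,None]*e).mean(0);print("ctr",ctr)
for y in Y: print((ctr+y*e).round(1))
print([n for n in dir(__import__("bench").r) if n[0]!="_"], __import__("bench").r.tip_extent)
# side view wells
hs=cv2.cvtColor(S["color"],cv2.COLOR_RGB2HSV)
m=cv2.inRange(hs,(8,50,90),(28,255,255));m[:205]=0;m[262:]=0;m[:,:305]=0;m[:,355:]=0
cn=max(cv2.findContours(m,0,2)[0],key=cv2.contourArea)
print(cv2.approxPolyDP(cn,3,True)[:,0].tolist())
R=Rotation.from_euler
for s in((1,1),(1,-1),(-1,-1),(-1,1)):
    ex=np.array([e[1],-e[0]]);X=np.r_[ctr+38*s[0]*ex+104*s[1]*e,26];print(s,X.round(1),proj(S,X).round(1),proj(T,X).round(1))
E
```

```text
a knob ray [541.85906523 298.93685534 132.        ] cyl [540.03156328 300.79365044 110.        ] tri (array([541.01352519, 298.79696154, 133.43711105]), np.float64(0.8025831477122132))
side axis at z=88 (cyl mid) [539.10141114 301.02525935  88.        ] pan centre [555.28218151 318.6079311   66.        ]
(array([3.68495773e-01, 5.85561415e+02]), array([  0.93288796, -39.07021526])) 1.003029950321231
yaw -21.55428707258037
ctr [585.55042259 -39.09804366]
[610.5  24.1]
[589.4 -29.3]
[571.4 -74.9]
[ 556.3 -113. ]
['PlanningError', 'tip_extent'] 8.0
[[311, 210], [316, 255], [347, 255], [348, 243], [338, 210]]
(1, 1) [659.1  43.7  26. ] [337.9 209.9] [302.9 170.8]
(1, -1) [ 582.7 -149.8   26. ] [348.5 245.4] [362.3 195.6]
(-1, -1) [ 512.  -121.9   26. ] [316.8 246.5] [353.3 217.4]
(-1, 1) [588.4  71.6  26. ] [310.5 210.7] [293.7 192.3]
```

```bash
cat >> h.py <<'E'
from scipy.spatial.transform import Rotation as Ro
def rel(cur,yaw,tgt,tyaw=None):
    """tool-frame shift (m) and turn about tool z; cur/tgt xyz in mm, tool down"""
    R=Ro.from_euler("xyz",[180,0,yaw],degrees=True).as_matrix()
    s=R.T@(np.array(tgt,float)-np.array(cur,float))/1000
    return s.round(4).tolist(), None if tyaw is None else round(yaw-tyaw,2)
E
python3 - <<'E'
from h import *
p=[147.183,-581.672,239.292]
for t in([380,-250,260],[600,-30,260],[540.5,300,230]): print(rel(p,14.2,t,68.45))
E
```

```text
([0.3071, -0.2644, -0.0207], -54.25)
([0.5743, -0.4237, -0.0207], -54.25)
([0.5976, -0.7582, 0.0093], -54.25)
```

move_arm:
  rows:
    - [[0.307,-0.264,-0.021,0,0,-54.25],[0.307,-0.264,-0.021,0,0,-54.25],[0.307,-0.264,-0.021,0,0,-54.25],[0.307,-0.264,-0.021,0,0,-54.25],[0.307,-0.264,-0.021,0,0,-54.25],[0.307,-0.264,-0.021,0,0,-54.25],[0.307,-0.264,-0.021,0,0,-54.25],[0.307,-0.264,-0.021,0,0,-54.25],[0.574,-0.424,-0.021,0,0,-54.25],[0.574,-0.424,-0.021,0,0,-54.25],[0.574,-0.424,-0.021,0,0,-54.25],[0.574,-0.424,-0.021,0,0,-54.25],[0.574,-0.424,-0.021,0,0,-54.25],[0.574,-0.424,-0.021,0,0,-54.25],[0.5976,-0.7582,0.0093,0,0,-54.25],[0.5976,-0.7582,0.0093,0,0,-54.25],[0.5976,-0.7582,0.0093,0,0,-54.25],[0.5976,-0.7582,0.0093,0,0,-54.25],[0.5976,-0.7582,0.0093,0,0,-54.25],[0.5976,-0.7582,0.0093,0,0,-54.25]]

```text
time: 2.1
tool_pos: [546.0, 256.2, 233.4]
tcp_rot: [-180.0, 0.0, 68.4]
ft_force: [0.6, -0.1, 0.8]
finger_gap: 85.5
```

move_arm:
  rows:
    - [[0,0,0,0,0,0],[0,0,0,0,0,0]]

```text
time: 2.3
tool_pos: [546.0, 255.5, 233.2]
tcp_rot: [-179.9, 0.1, 68.6]
ft_force: [-0.2, -0.6, 0.3]
finger_gap: 85.7
```

```bash
python3 - <<'E'
from h import *
p=[546,255.5,233.2]
for t in([540.5,300,230],[540.5,300,86.5]): print(rel(p,68.45,t,68.45))
E
```

```text
([0.0394, -0.0215, 0.0032], 0.0)
([0.0394, -0.0215, 0.1467], 0.0)
```

move_arm:
  rows:
    - [[0.0394,-0.0215,0.003,0,0,0],[0.0394,-0.0215,0.003,0,0,0],[0.0394,-0.0215,0.04,0,0,0],[0.0394,-0.0215,0.08,0,0,0],[0.0394,-0.0215,0.11,0,0,0],[0.0394,-0.0215,0.13,0,0,0],[0.0394,-0.0215,0.14,0,0,0],[0.0394,-0.0215,0.1465,0,0,0],[0.0394,-0.0215,0.1465,0,0,0],[0.0394,-0.0215,0.1465,0,0,0]]

```text
time: 3.3
tool_pos: [542.4, 299.0, 89.0]
tcp_rot: [179.9, -0.1, 68.4]
ft_force: [-1.6, 1.1, -0.1]
finger_gap: 85.4
```

```bash
cat > look.py <<'E'
import sys,pickle
from bench import viewer,sensors
import cv2
n,x0,y0,x1,y1,f,out=sys.argv[1],*map(int,sys.argv[2:6]),float(sys.argv[6]),sys.argv[7]
s=viewer.snapshot(n);pickle.dump(s,open(out+".pkl","wb"))
cv2.imwrite(f"pics/{out}.png",cv2.resize(s["color"][y0:y1,x0:x1,::-1],None,fx=f,fy=f,interpolation=cv2.INTER_CUBIC))
E
python3 look.py side 210 100 340 210 6 a1
```

```text
(no output)
```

View pics/a1.png

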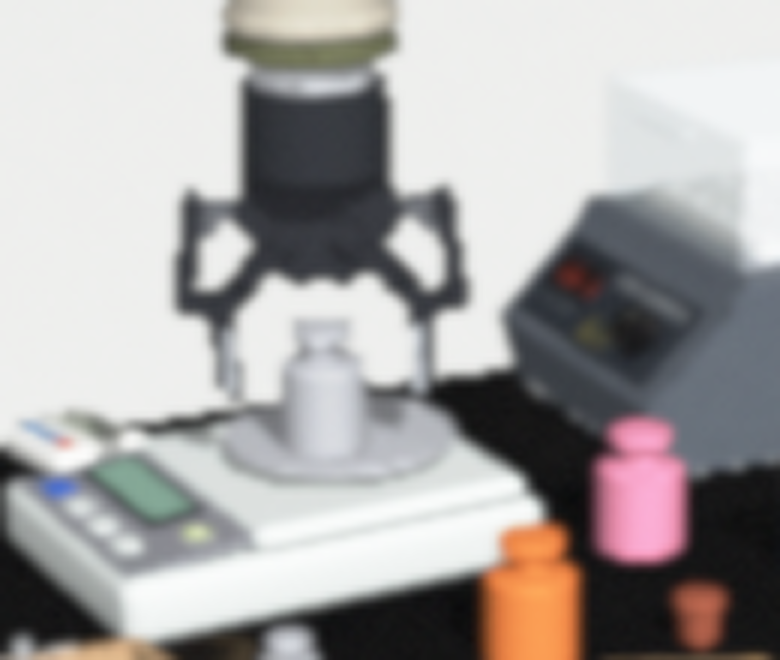

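move_arm:
  rows:
    - [[0,0,0,0,0,0],[0,0,0,0,0,0],[0,0,0,0,0,0],[0,0,0,0,0,0],[0,0,0,0,0,0],[0,0,0,0,0,0],[0,0,0,0,0,0],[0,0,0,0,0,0]]
  grip: 0.3
  newtons: 60

```text
time: 4.15
tool_pos: [541.7, 299.2, 88.3]
tcp_rot: [180.0, -0.0, 68.5]
ft_force: [-1.5, 0.3, 5.2]
finger_gap: 42.7
```

```bash
python3 - <<'E'
from h import *
p=[541.7,299.2,88.3]
for t in([541.7,299.2,190],[610.5,24.1,190],[610.5,24.1,65]): print(rel(p,68.45,t,68.45))
E
```

```text
([0.0, 0.0, -0.1017], 0.0)
([-0.2306, 0.165, -0.1017], 0.0)
([-0.2306, 0.165, 0.0233], 0.0)
```

move_arm:
  rows:
    - [[0,0,-0.02,0,0,0],[0,0,-0.05,0,0,0],[0,0,-0.1,0,0,0],[-0.025,0.018,-0.1,0,0,0],[-0.055,0.039,-0.1,0,0,0],[-0.085,0.061,-0.1,0,0,0],[-0.115,0.082,-0.1,0,0,0],[-0.145,0.104,-0.1,0,0,0],[-0.175,0.125,-0.1,0,0,0],[-0.205,0.147,-0.1,0,0,0],[-0.225,0.161,-0.1,0,0,0],[-0.2306,0.165,-0.08,0,0,0],[-0.2306,0.165,-0.05,0,0,0],[-0.2306,0.165,-0.02,0,0,0],[-0.2306,0.165,0.01,0,0,0],[-0.2306,0.165,0.02,0,0,0],[-0.2306,0.165,0.023,0,0,0],[-0.2306,0.165,0.023,0,0,0],[-0.2306,0.165,0.023,0,0,0]]

```text
time: 6.05
tool_pos: [611.5, 23.8, 66.5]
tcp_rot: [179.8, -0.1, 68.5]
ft_force: [0.6, 0.2, -3.9]
finger_gap: 42.6
```

```bash
python3 look.py side 270 140 390 270 5 a2;python3 look.py top 260 140 390 240 6 a3; python3 -c "
from bench import sensors
s=sensors.sense();print(s['tool_pos'],s['tcp_rot'],s['ft_force'],s['finger_gap'])"
```

```text
[611.55072695  23.79550827  66.59316349] [ 1.79824075e+02 -5.99839384e-02  6.84547388e+01] [ 0.01765938 -0.07921325 -4.93299158] 42.10151758139281
```

View pics/a2.png

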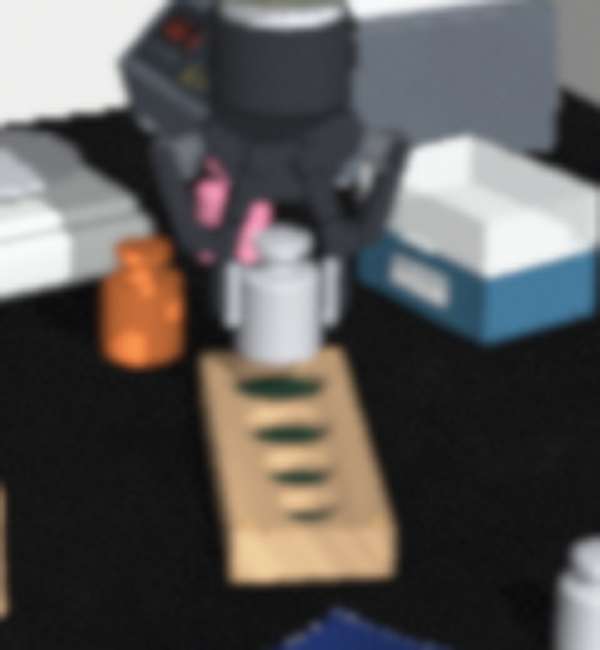

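View pics/a3.png

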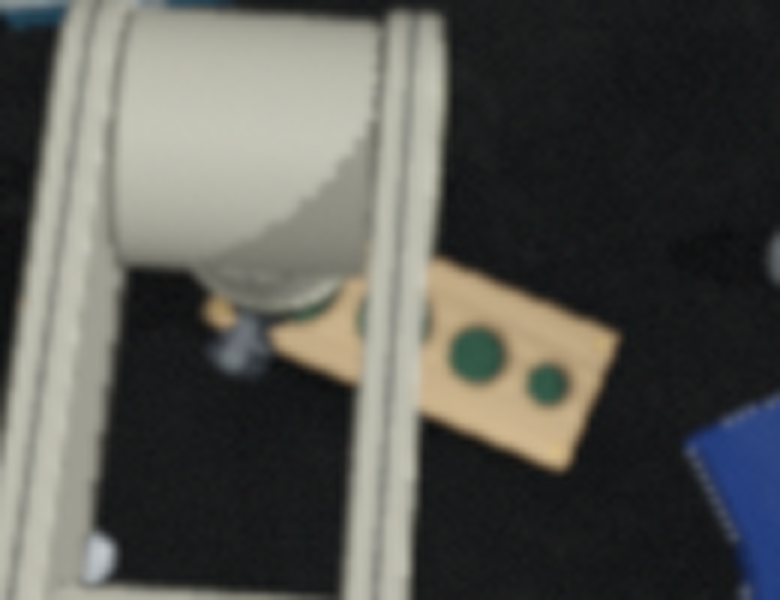

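```bash
python3 - <<'E'
import pickle
from h import *
S=pickle.load(open("a2.pkl","rb"))
for z in(44,66,88,110): print(z,proj(S,[610.5,24.1,z]),proj(S,[611.5,23.8,z]))
c=S["color"].astype(int)
for v in range(192,213,3):
    print(v,c[v,312:340].mean(1).astype(int))
E
```

```text
44 [325.59334695 209.69380672] [325.97559166 209.66868409]
66 [325.68676519 202.16501309] [326.07155657 202.14060702]
88 [325.78144214 194.53477666] [326.16881435 194.51110879]
110 [325.87740343 186.80103324] [326.26739132 186.77812592]
192 [ 66  56  66  94 122 140 153 163 155 142 141 154 172 185 192 193 187 173
 155 137 112  88 103 138 147 118  77  48]
195 [ 36  53  84 135 176 180 168 173 185 192 196 199 202 207 210 210 208 205
 205 203 192 168 149 165 166 127  78  47]
198 [ 38  55  85 135 175 176 151 146 160 176 190 200 209 216 220 222 222 219
 214 207 190 162 146 164 165 125  76  49]
201 [ 32  50  83 135 174 176 152 148 162 176 187 197 204 210 215 218 218 216
 213 206 190 162 150 168 164 120  69  39]
204 [ 16  28  68 119 155 157 142 147 163 177 190 198 205 212 216 219 218 218
 213 204 188 161 139 137 119  78  37  21]
207 [ 14  15  15  21  48  86 121 146 166 180 191 200 207 213 218 219 219 218
 213 205 185 151  97  48  26  23  22  19]
210 [ 64  63  62  62  70  90 117 144 165 180 193 200 207 213 218 219 219 217
 213 202 185 163 143 137 133 115  81  45]
```

move_arm:
  rows:
    - [[0,-0.0007,0.006,0,0,0],[0,-0.0007,0.012,0,0,0],[0,-0.0007,0.016,0,0,0],[0,-0.0007,0.019,0,0,0],[0,-0.0007,0.022,0,0,0],[0,-0.0007,0.024,0,0,0],[0,-0.0007,0.024,0,0,0]]

```text
time: 6.85
tool_pos: [609.3, 24.1, 40.1]
tcp_rot: [-180.0, 0.0, 68.4]
ft_force: [0.0, -0.6, -4.6]
finger_gap: 42.8
```

move_arm:
  rows:
    - [[0,0,0,0,0,0],[0,0,0.001,0,0,0],[0,0,0.001,0,0,0]]

```text
time: 7.15
tool_pos: [609.6, 24.1, 39.6]
tcp_rot: [180.0, -0.0, 68.4]
ft_force: [-0.4, -0.5, -5.7]
finger_gap: 42.5
```

```bash
cat > st.py <<'E'
from bench import sensors
s=sensors.sense();print(s['time'],s['tool_pos'].round(2),s['tcp_rot'].round(2),s['ft_force'].round(1),s['wrist_torque'].round(2),round(s['finger_gap'],1))
E
python3 st.py; python3 look.py side 290 160 370 260 6 a4
```

```text
7.15 [609.55  24.07  39.63] [ 1.7999e+02 -1.0000e-02  6.8450e+01] [-0.4 -0.5 -5.7] [ 0.02  0.04 -0.01] 42.5
```

View pics/a4.png

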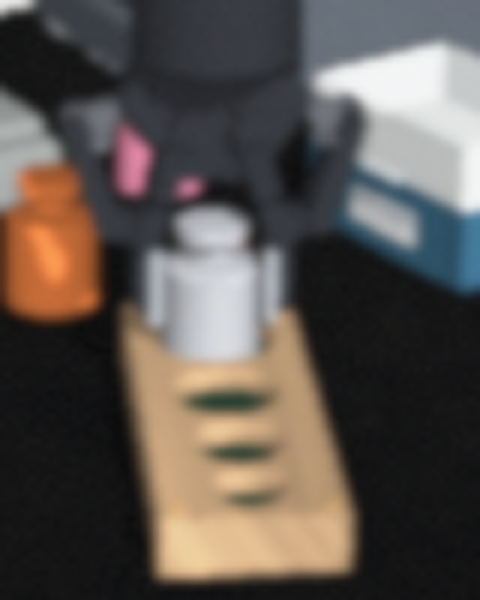

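move_arm:
  rows:
    - [[0,0,0.001,0,0,0],[0,0,0.001,0,0,0],[0,0,0.001,0,0,0]]

```text
time: 7.5
tool_pos: [609.7, 24.1, 39.4]
tcp_rot: [180.0, -0.0, 68.4]
ft_force: [-5.0, 0.5, 4.7]
finger_gap: 42.8
```

move_arm:
  rows:
    - [[0,0,0,0,0,0],[0,0,0,0,0,0],[0,0,0,0,0,0],[0,0,0,0,0,0],[0,0,0,0,0,0],[0,0,0,0,0,0],[0,0,-0.02,0,0,0],[0,0,-0.06,0,0,0],[0,0,-0.11,0,0,0],[0,0,-0.16,0,0,0]]
  grip: 0.9

```text
time: 8.5
tool_pos: [608.7, 24.1, 199.6]
tcp_rot: [-179.9, 0.0, 68.4]
ft_force: [0.9, 0.3, -0.2]
finger_gap: 76.6
```

```bash
python3 st.py; python3 look.py side 290 160 370 260 6 a5; python3 - <<'E'
from h import *
p=[609.7,24.1,199]
for t in([631,-255,160],[631,-255,45],[631,-255,20.5]): print(rel(p,68.45,t,68.45))
E
```

```text
8.5 [608.75  24.1  199.59] [-1.7992e+02  3.0000e-02  6.8450e+01] [ 0.9  0.3 -0.2] [ 0.02 -0.07 -0.04] 76.6
([-0.2518, 0.1223, 0.039], 0.0)
([-0.2518, 0.1223, 0.154], 0.0)
([-0.2518, 0.1223, 0.1785], 0.0)
```

View pics/a5.png

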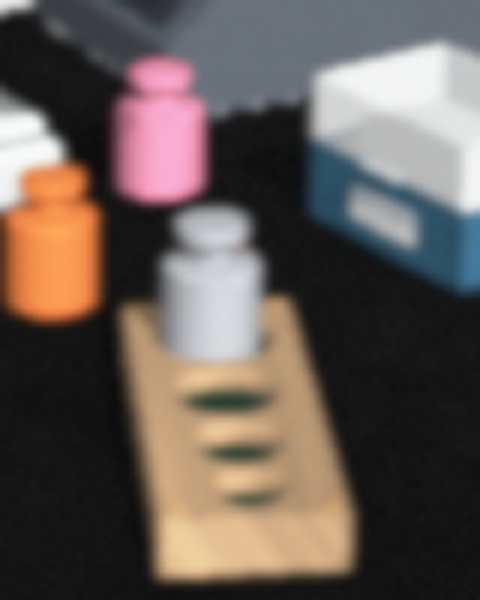

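Weight a stands upright in the largest well (crop about (212,300)), slightly left of centre. Next is b.

move_arm:
  rows:
    - [[-0.03,0.0146,0.01,0,0,0],[-0.07,0.034,0.02,0,0,0],[-0.11,0.0534,0.03,0,0,0],[-0.15,0.0729,0.039,0,0,0],[-0.19,0.0923,0.039,0,0,0],[-0.23,0.1117,0.039,0,0,0],[-0.2518,0.1223,0.05,0,0,0],[-0.2518,0.1223,0.08,0,0,0],[-0.2518,0.1223,0.12,0,0,0],[-0.2518,0.1223,0.15,0,0,0],[-0.2518,0.1223,0.17,0,0,0],[-0.2518,0.1223,0.178,0,0,0],[-0.2518,0.1223,0.178,0,0,0],[-0.2518,0.1223,0.178,0,0,0]]

```text
time: 9.95
tool_pos: [631.6, -255.4, 21.9]
tcp_rot: [179.9, 0.0, 68.5]
ft_force: [-0.4, 0.1, -0.3]
finger_gap: 76.6
```

```bash
python3 st.py; python3 look.py side 340 190 440 310 5 b1
```

```text
9.95 [ 631.6  -255.42   21.9 ] [1.7989e+02 1.0000e-02 6.8450e+01] [-0.4  0.1 -0.3] [ 0.04 -0.    0.05] 76.6
```

View pics/b1.png

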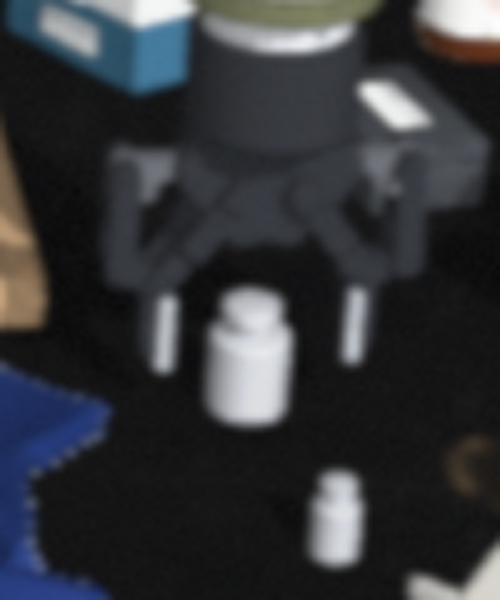

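```bash
python3 - <<'E'
import pickle
from h import *
S=pickle.load(open("b1.pkl","rb"))
print(proj(S,[631,-255,18]),proj(S,[631,-255,0]))
j=np.array([.93,-.367,0])
for k in(-38.3,38.3): print(proj(S,np.array([631.6,-255.4,19])+k*j))
c=S["color"].astype(int)
print(c[265,378:402].mean(1).astype(int)); print(c[258,365:420].mean(1).astype(int))
E
```

```text
[390.03453636 263.91795873] [389.53181045 270.78440438]
[373.65638952 264.20568502]
[407.02979542 262.90934312]
[ 14  21  44  79 113 136 156 173 187 198 208 215 220 222 223 222 218 206
 175 125  67  27  17  17]
[ 20  23  33  46  61  90 142 181 178 135  73  29  14  15  18  33  68 112
 151 179 194 203 208 212 216 219 220 220 220 219 218 209 170 107  45  20
  18  19  21  21  22  25  45  95 157 191 173 118  64  37  23  22  22  19
  21]
```

move_arm:
  rows:
    - [[0,0,0,0,0,0],[0,0,0,0,0,0],[0,0,0,0,0,0],[0,0,0,0,0,0],[0,0,0,0,0,0],[0,0,0,0,0,0],[0,0,0,0,0,0],[0,0,0,0,0,0]]
  grip: 0.2
  newtons: 45

```text
time: 10.8
tool_pos: [631.3, -255.3, 21.6]
tcp_rot: [179.9, 0.0, 68.4]
ft_force: [-1.8, 1.2, 5.9]
finger_gap: 33.3
```

```bash
python3 st.py; python3 - <<'E'
from h import *
p=[631.6,-255.4,21]
for t in([631,-255,150],[590.4,-29.8,150],[590.4,-29.8,51]): print(rel(p,68.45,t,68.45))
E
```

```text
10.8 [ 631.3  -255.32   21.61] [1.7992e+02 1.0000e-02 6.8450e+01] [-1.8  1.2  5.9] [ 0.12  0.26 -0.01] 33.3
([0.0002, -0.0007, -0.129], 0.0)
([0.1947, -0.1212, -0.129], 0.0)
([0.1947, -0.1212, -0.03], 0.0)
```

move_arm:
  rows:
    - [[0,0,-0.03,0,0,0],[0,0,-0.07,0,0,0],[0.01,-0.0062,-0.11,0,0,0],[0.04,-0.0249,-0.129,0,0,0],[0.08,-0.0498,-0.129,0,0,0],[0.12,-0.0747,-0.129,0,0,0],[0.16,-0.0996,-0.129,0,0,0],[0.185,-0.115,-0.129,0,0,0],[0.1947,-0.1212,-0.12,0,0,0],[0.1947,-0.1212,-0.09,0,0,0],[0.1947,-0.1212,-0.06,0,0,0],[0.1947,-0.1212,-0.04,0,0,0],[0.1947,-0.1212,-0.03,0,0,0],[0.1947,-0.1212,-0.03,0,0,0],[0.1947,-0.1212,-0.03,0,0,0]]

```text
time: 12.3
tool_pos: [590.0, -29.9, 51.1]
tcp_rot: [180.0, -0.0, 68.4]
ft_force: [0.4, 0.5, -2.8]
finger_gap: 33.2
```

```bash
python3 st.py; python3 look.py side 290 160 370 260 6 b2;python3 - <<'E'
import pickle
from h import *
S=pickle.load(open("b2.pkl","rb"))
for z in (30,48): print(proj(S,[589.4,-29.3,z]),proj(S,[590.4,-29.8,z]))
c=S["color"].astype(int)
for v in (212,215,218,221,224,226,228): print(v,c[v,315:345].mean(1).astype(int))
E
```

```text
12.3 [590.01 -29.87  51.14] [ 1.7996e+02 -1.0000e-02  6.8420e+01] [ 0.4  0.5 -2.8] [-0.   -0.   -0.01] 33.2
[327.73605917 223.64861372] [328.16754836 223.65104186]
[327.827318   217.35160869] [328.26125318 217.35401125]
212 [ 87  73  74 107 157 181 172 167 185 202 212 217 221 223 225 224 222 219
 205 178 167 181 167 115  64  41  28  21  21  19]
215 [ 94  80  78 108 156 181 168 154 165 185 199 210 217 222 223 224 221 214
 194 171 174 193 174 117  67  41  27  22  20  21]
218 [100 100 106 130 165 181 166 153 166 185 199 211 218 222 223 223 220 208
 180 151 159 185 182 155 130  99  60  29  21  20]
221 [103 103 103 106 109 114 125 146 168 186 201 212 219 222 223 222 219 210
 195 175 157 152 153 153 148 131  97  56  29  21]
224 [147 146 148 146 136 122 123 140 164 184 200 211 217 220 221 220 214 201
 179 157 142 141 147 152 152 148 131  97  57  28]
226 [160 159 157 151 137 113  89  82  96 114 128 141 147 150 149 146 136 120
 104 102 114 132 145 150 153 151 144 120  79  39]
228 [160 162 161 157 154 145 133 121 110 102  98  96  97  98  98  98 102 111
 123 135 142 146 148 150 152 151 147 133 102  61]
```

View pics/b2.png

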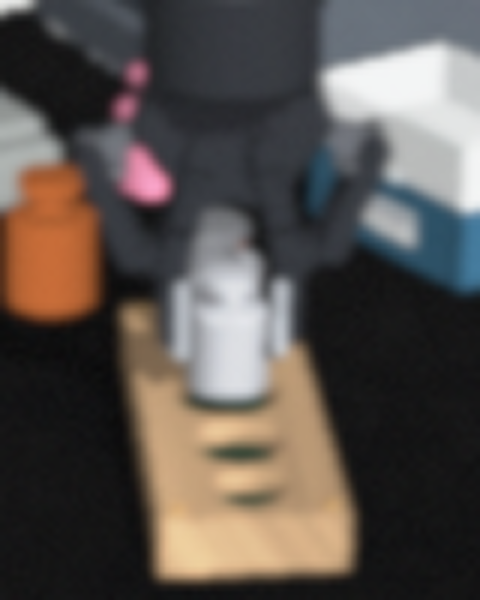

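Weight b sits centred over its well: both the weight and the green arc are centred near crop x ≈ 229. Lowering now.

move_arm:
  rows:
    - [[0,0,0.003,0,0,0],[0,0,0.006,0,0,0],[0,0,0.009,0,0,0],[0,0,0.011,0,0,0],[0,0,0.012,0,0,0],[0,0,0.012,0,0,0],[0,0,0.012,0,0,0]]

```text
time: 13.05
tool_pos: [589.6, -29.4, 38.7]
tcp_rot: [180.0, -0.0, 68.5]
ft_force: [-1.8, 0.4, -1.1]
finger_gap: 33.4
```

move_arm:
  rows:
    - [[0,0,0.001,0,0,0],[0,0,0.001,0,0,0],[0,0,0.001,0,0,0]]

```text
time: 13.35
tool_pos: [589.7, -29.5, 38.6]
tcp_rot: [180.0, -0.0, 68.5]
ft_force: [-4.5, 0.5, 8.2]
finger_gap: 33.2
```

move_arm:
  rows:
    - [[0,0,0,0,0,0],[0,0,0,0,0,0],[0,0,0,0,0,0],[0,0,0,0,0,0],[0,0,0,0,0,0],[0,0,-0.02,0,0,0],[0,0,-0.06,0,0,0],[0,0,-0.11,0,0,0],[0,0,-0.13,0,0,0]]
  grip: 0.65

```text
time: 14.25
tool_pos: [591.9, -29.8, 173.3]
tcp_rot: [179.6, -0.1, 68.5]
ft_force: [0.7, 0.1, 0.4]
finger_gap: 55.2
```

```bash
python3 st.py; python3 look.py side 290 160 370 260 6 b3; python3 - <<'E'
import pickle
from h import *
d=pickle.load(open("v0.pkl","rb"));T=d["top"]
for q,z in (((239,250),10),((274,249),10),((281,255),40),((349,252),40),((281,255),60)): print(q,z,ray(T,*q,z).round(0))
p=[589.7,-29.5,168.6]
for t in([457.2,132.3,120],[457.2,132.3,20]): print(rel(p,68.45,t,68.45))
E
```

```text
14.25 [591.93 -29.75 173.28] [ 1.796e+02 -1.000e-01  6.845e+01] [0.7 0.1 0.4] [-0.03 -0.11 -0.01] 55.2
(239, 250) 10 [399. 243.  10.]
(274, 249) 10 [405. 131.  10.]
(281, 255) 40 [388. 104.  40.]
(349, 252) 40 [ 403. -109.   40.]
(281, 255) 60 [390. 102.  60.]
([0.1018, -0.1827, 0.0486], 0.0)
([0.1018, -0.1827, 0.1486], 0.0)
```

View pics/b3.png

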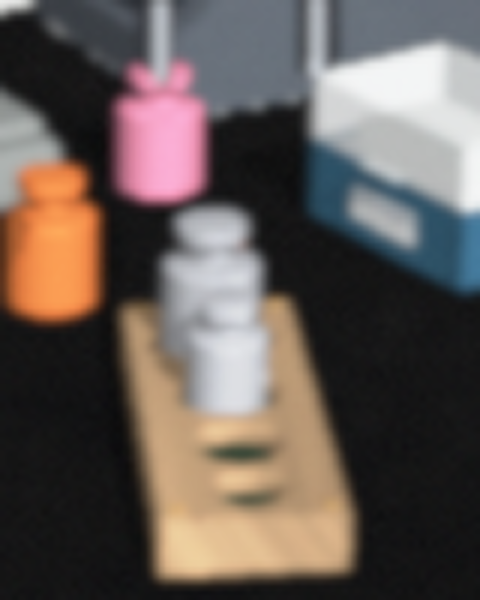

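move_arm:
  rows:
    - [[0.02,-0.0359,0.01,0,0,0],[0.042,-0.0754,0.02,0,0,0],[0.064,-0.1149,0.03,0,0,0],[0.086,-0.1543,0.04,0,0,0],[0.1018,-0.1827,0.0486,0,0,0],[0.1018,-0.1827,0.0486,0,0,0],[0.1018,-0.1827,0.07,0,0,0],[0.1018,-0.1827,0.1,0,0,0],[0.1018,-0.1827,0.125,0,0,0],[0.1018,-0.1827,0.14,0,0,0],[0.1018,-0.1827,0.148,0,0,0],[0.1018,-0.1827,0.148,0,0,0],[0.1018,-0.1827,0.148,0,0,0]]

```text
time: 15.6
tool_pos: [457.8, 132.2, 20.3]
tcp_rot: [179.9, -0.0, 68.4]
ft_force: [-0.0, 0.1, 0.0]
finger_gap: 55.6
```

```bash
python3 st.py; python3 look.py side 210 150 310 260 6 c1
```

```text
15.6 [457.79 132.22  20.28] [ 1.7995e+02 -3.0000e-02  6.8440e+01] [-0.   0.1  0. ] [ 0.06 -0.06 -0.01] 55.6
```

View pics/c1.png

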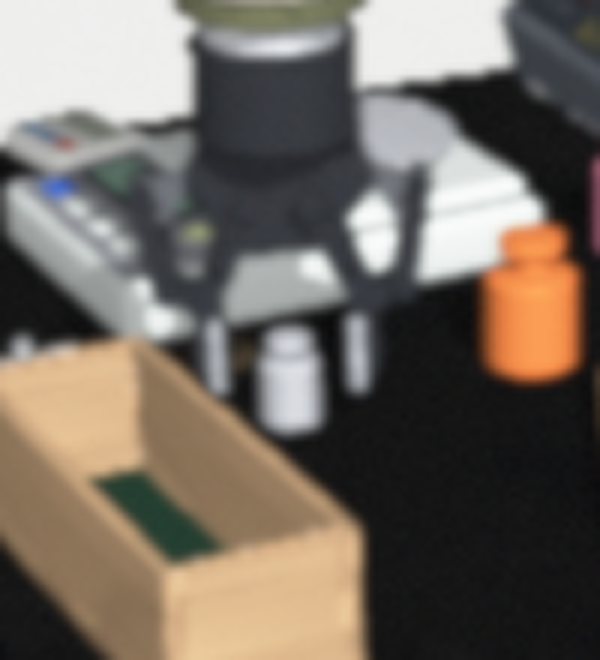

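Jaws straddle weight c (crop (291,380)) and clear the tray. Closing.

move_arm:
  rows:
    - [[0,0,0,0,0,0],[0,0,0,0,0,0],[0,0,0,0,0,0],[0,0,0,0,0,0],[0,0,0,0,0,0],[0,0,0,0,0,0],[0,0,0,0,0,0]]
  grip: 0.1
  newtons: 35

```text
time: 16.35
tool_pos: [457.8, 132.5, 20.6]
tcp_rot: [179.9, -0.0, 68.5]
ft_force: [-1.4, -0.3, 6.2]
finger_gap: 25.5
```

```bash
python3 st.py; python3 - <<'E'
from h import *
p=[457.7,132.2,20.3]
for t in([457.7,132.2,140],[572,-75.1,140],[572,-75.1,50]): print(rel(p,68.45,t,68.45))
E
```

```text
16.35 [457.81 132.49  20.58] [ 1.7992e+02 -4.0000e-02  6.8460e+01] [-1.4 -0.3  6.2] [-0.11  0.27 -0.02] 25.5
([0.0, 0.0, -0.1197], 0.0)
([-0.1508, 0.1825, -0.1197], 0.0)
([-0.1508, 0.1825, -0.0297], 0.0)
```

move_arm:
  rows:
    - [[0,0,-0.03,0,0,0],[0,0,-0.07,0,0,0],[0,0,-0.11,0,0,0],[-0.02,0.0242,-0.1197,0,0,0],[-0.045,0.0545,-0.1197,0,0,0],[-0.07,0.0847,-0.1197,0,0,0],[-0.095,0.115,-0.1197,0,0,0],[-0.12,0.1452,-0.1197,0,0,0],[-0.14,0.1694,-0.1197,0,0,0],[-0.1508,0.1825,-0.11,0,0,0],[-0.1508,0.1825,-0.08,0,0,0],[-0.1508,0.1825,-0.05,0,0,0],[-0.1508,0.1825,-0.035,0,0,0],[-0.1508,0.1825,-0.03,0,0,0],[-0.1508,0.1825,-0.03,0,0,0],[-0.1508,0.1825,-0.03,0,0,0]]

```text
time: 17.95
tool_pos: [572.4, -75.0, 51.1]
tcp_rot: [179.9, -0.0, 68.5]
ft_force: [-0.2, -0.0, -0.8]
finger_gap: 25.2
```

```bash
python3 st.py; python3 look.py side 290 160 370 260 6 c2
```

```text
17.95 [572.44 -75.    51.13] [ 1.7987e+02 -2.0000e-02  6.8470e+01] [-0.2 -0.  -0.8] [ 0.05  0.   -0.02] 25.2
```

View pics/c2.png

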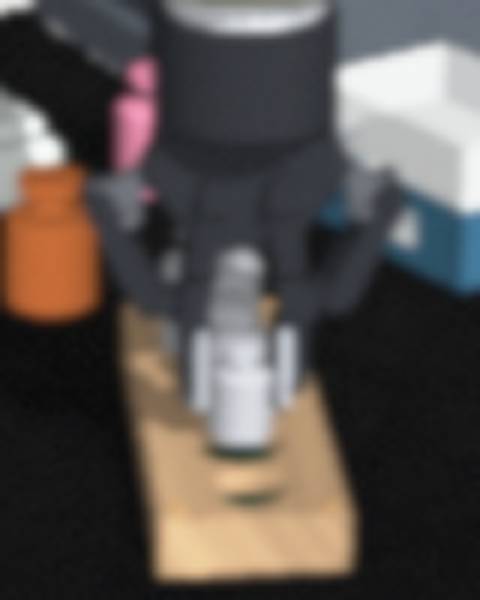

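move_arm:
  rows:
    - [[0,0,0.003,0,0,0],[0,0,0.006,0,0,0],[0,0,0.009,0,0,0],[0,0,0.011,0,0,0],[0,0,0.012,0,0,0],[0,0,0.0125,0,0,0],[0,0,0.0125,0,0,0],[0,0,0.0125,0,0,0]]

```text
time: 18.8
tool_pos: [571.3, -75.0, 37.6]
tcp_rot: [-180.0, 0.0, 68.4]
ft_force: [-4.0, 0.1, 5.5]
finger_gap: 25.6
```

move_arm:
  rows:
    - [[0,0,0.001,0,0,0],[0,0,0.001,0,0,0],[0,0,0.001,0,0,0]]

```text
time: 19.1
tool_pos: [571.5, -75.0, 37.6]
tcp_rot: [-180.0, 0.0, 68.5]
ft_force: [-8.2, 1.3, 13.9]
finger_gap: 25.7
```

move_arm:
  rows:
    - [[0,0,-0.001,0,0,0],[0,0,-0.001,0,0,0],[0,0,-0.001,0,0,0],[0,0,-0.001,0,0,0],[0,0,-0.001,0,0,0],[0,0,-0.02,0,0,0],[0,0,-0.06,0,0,0],[0,0,-0.1,0,0,0],[0,0,-0.11,0,0,0]]
  grip: 0.55

```text
time: 20.0
tool_pos: [574.3, -75.6, 151.7]
tcp_rot: [179.5, -0.1, 68.4]
ft_force: [0.6, 0.8, 0.7]
finger_gap: 46.9
```

```bash
python3 st.py; python3 look.py side 290 160 370 260 6 c3; python3 - <<'E'
from h import *
p=[571.5,-75,148]
for t in([597,-368.8,120],[597,-368.8,19.5]): print(rel(p,68.45,t,68.45))
E
```

```text
20.0 [574.28 -75.58 151.72] [ 1.7954e+02 -7.0000e-02  6.8450e+01] [0.6 0.8 0.7] [0.08 0.   0.  ] 46.9
([-0.2639, 0.1316, 0.028], 0.0)
([-0.2639, 0.1316, 0.1285], 0.0)
```

View pics/c3.png

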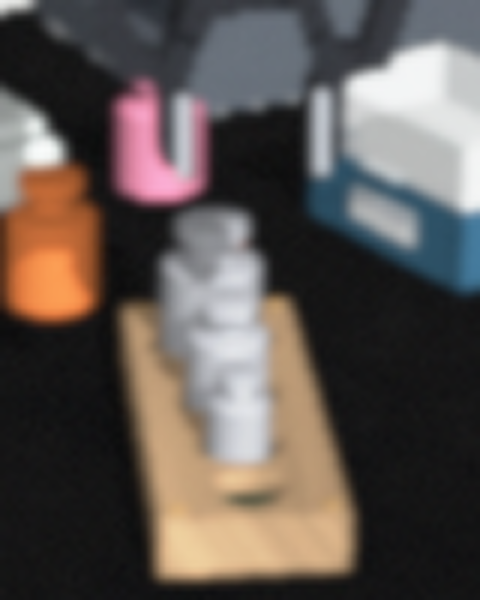

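```bash
python3 - <<'E'
import pickle
from h import *
d=pickle.load(open("v0.pkl","rb"));T=d["top"];S=d["side"]
for a in((540,118),(515,97),(530,118)): print(tri(T,a,S,(598,231)))
for z in (0,100,200,250): print(z,ray(T,493,150,z).round(),ray(T,493,230,z).round(),ray(T,538,180,z).round())
E
```

```text
(array([ 785.48421973, -607.4750697 ,  226.43691219]), np.float64(0.8490174560808348))
(array([ 858.06421763, -561.88116843,  189.58542743]), np.float64(0.44302999888130234))
(array([ 794.94963662, -593.99699899,  215.03921378]), np.float64(7.196108573591603))
0 [ 747. -585.   -0.] [ 482. -579.    0.] [ 650. -731.    0.]
100 [ 724. -538.  100.] [ 481. -533.  100.] [ 635. -672.  100.]
200 [ 701. -491.  200.] [ 480. -487.  200.] [ 620. -613.  200.]
250 [ 689. -468.  250.] [ 480. -464.  250.] [ 612. -584.  250.]
```

```bash
python3 look.py side 370 200 640 400 2.9 d0
```

```text
(no output)
```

View pics/d0.png

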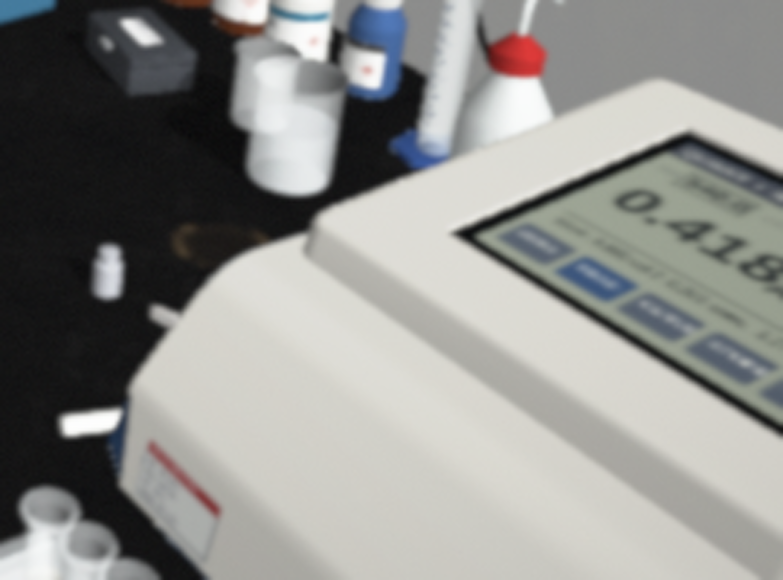

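Weight d stands at crop (108,272). The instrument's edge is at y < -485 mm, so there is about 115 mm clearance. Moving to d.

move_arm:
  rows:
    - [[-0.03,0.015,0.01,0,0,0],[-0.07,0.0349,0.02,0,0,0],[-0.11,0.0549,0.028,0,0,0],[-0.15,0.0748,0.028,0,0,0],[-0.19,0.0947,0.028,0,0,0],[-0.23,0.1147,0.028,0,0,0],[-0.255,0.1272,0.028,0,0,0],[-0.2639,0.1316,0.05,0,0,0],[-0.2639,0.1316,0.08,0,0,0],[-0.2639,0.1316,0.105,0,0,0],[-0.2639,0.1316,0.12,0,0,0],[-0.2639,0.1316,0.128,0,0,0],[-0.2639,0.1316,0.128,0,0,0],[-0.2639,0.1316,0.128,0,0,0]]

```text
time: 21.5
tool_pos: [597.4, -369.0, 19.0]
tcp_rot: [179.9, 0.0, 68.5]
ft_force: [0.9, 0.2, 0.1]
finger_gap: 47.0
```

```bash
python3 st.py; python3 look.py side 360 230 450 330 6 d1; python3 - <<'E'
import pickle
from h import *
S=pickle.load(open("d1.pkl","rb"));print(proj(S,[597,-368.8,12]))
c=S["color"].astype(int)
print(c[297,385:430].mean(1).astype(int))
E
```

```text
21.5 [ 597.42 -368.97   18.99] [1.7993e+02 2.0000e-02 6.8460e+01] [0.9 0.2 0.1] [-0.01 -0.02 -0.  ] 47.0
[407.27543538 295.46235267]
[ 19  18  18  14  15  16  22  39  69 102 117 104  69  33  20  29  58  98
 134 164 185 201 211 216 214 195 154  91  38  16  14  17  17  17  24  32
  41  43  35  25  23  20  21  20  20]
```

View pics/d1.png

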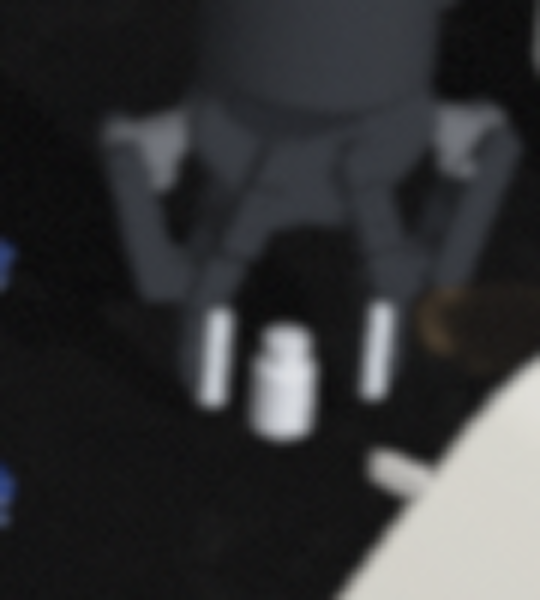

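move_arm:
  rows:
    - [[0,-0.002,0,0,0,0],[0,-0.003,0,0,0,0],[0,-0.003,0,0,0,0],[0,-0.003,0,0,0,0]]
  grip: 0.36
  newtons: 25

```text
time: 21.95
tool_pos: [594.1, -367.7, 18.4]
tcp_rot: [180.0, 0.0, 68.4]
ft_force: [-0.0, -0.5, 0.4]
finger_gap: 30.5
```

```bash
python3 st.py; python3 look.py side 360 230 450 330 6 d2;python3 look.py top 400 170 460 215 10 d3
```

```text
21.95 [ 594.09 -367.72   18.44] [179.97   0.    68.44] [-0.  -0.5  0.4] [-0.05  0.02 -0.01] 30.5
```

View pics/d2.png

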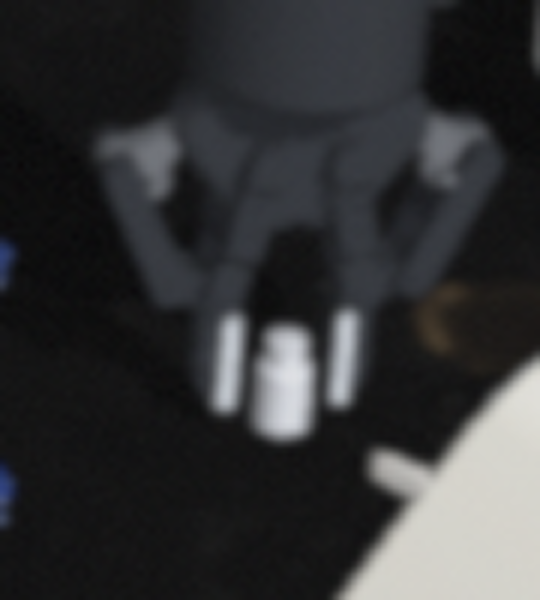

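View pics/d3.png

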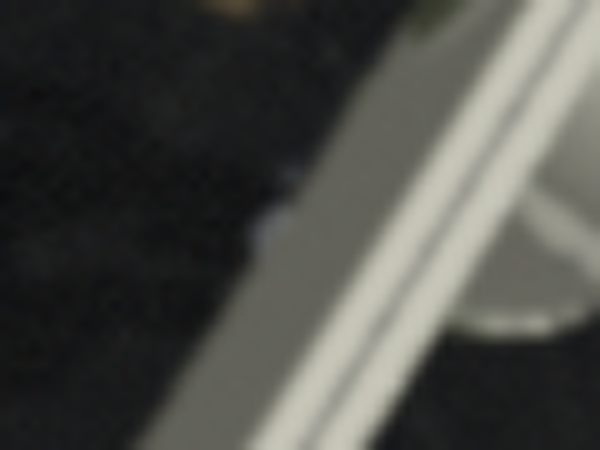

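move_arm:
  rows:
    - [[0,-0.0005,-0.001,0,0,0],[0,-0.0005,-0.001,0,0,0],[0,-0.0005,-0.001,0,0,0],[0,-0.0005,-0.001,0,0,0],[0,-0.0005,-0.001,0,0,0],[0,-0.0005,-0.001,0,0,0]]
  grip: 0.05
  newtons: 25

```text
time: 22.65
tool_pos: [593.5, -367.4, 18.9]
tcp_rot: [-180.0, -0.0, 68.4]
ft_force: [-0.3, -0.3, 0.1]
finger_gap: 17.5
```

```bash
python3 st.py; python3 - <<'E'
from h import *
p=[593.6,-367.5,19.4]
for t in([593.6,-367.5,130],[556.8,-113.2,130],[556.8,-113.2,50]): print(rel(p,68.45,t,68.45))
E
```

```text
22.65 [ 593.49 -367.4    18.94] [-179.99   -0.     68.45] [-0.3 -0.3  0.1] [-0.01  0.02  0.05] 17.5
([0.0, 0.0, -0.1106], 0.0)
([0.223, -0.1276, -0.1106], 0.0)
([0.223, -0.1276, -0.0306], 0.0)
```

move_arm:
  rows:
    - [[0,0,-0.03,0,0,0],[0,0,-0.07,0,0,0],[0.01,-0.0057,-0.1106,0,0,0],[0.04,-0.0229,-0.1106,0,0,0],[0.08,-0.0458,-0.1106,0,0,0],[0.12,-0.0687,-0.1106,0,0,0],[0.16,-0.0916,-0.1106,0,0,0],[0.2,-0.1144,-0.1106,0,0,0],[0.217,-0.1242,-0.1106,0,0,0],[0.223,-0.1276,-0.1,0,0,0],[0.223,-0.1276,-0.07,0,0,0],[0.223,-0.1276,-0.045,0,0,0],[0.223,-0.1276,-0.033,0,0,0],[0.223,-0.1276,-0.0306,0,0,0],[0.223,-0.1276,-0.0306,0,0,0],[0.223,-0.1276,-0.0306,0,0,0]]

```text
time: 24.25
tool_pos: [557.9, -113.8, 51.0]
tcp_rot: [179.9, -0.0, 68.4]
ft_force: [0.1, 0.6, -1.1]
finger_gap: 17.6
```

```bash
python3 st.py; python3 look.py side 290 160 370 260 6 d4
```

```text
24.25 [ 557.88 -113.83   51.04] [ 1.7987e+02 -1.0000e-02  6.8420e+01] [ 0.1  0.6 -1.1] [-0.06  0.01  0.05] 17.6
```

View pics/d4.png

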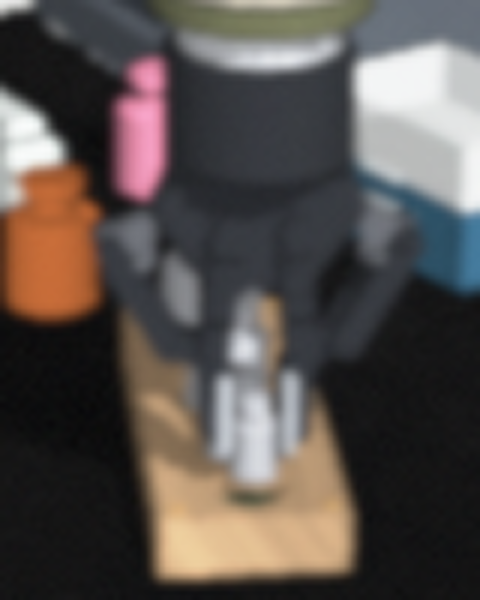

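move_arm:
  rows:
    - [[0,-0.0012,0,0,0,0],[0,-0.0012,0.002,0,0,0],[0,-0.0012,0.004,0,0,0],[0,-0.0012,0.006,0,0,0],[0,-0.0012,0.006,0,0,0]]

```text
time: 24.8
tool_pos: [555.3, -112.6, 43.1]
tcp_rot: [-180.0, 0.0, 68.5]
ft_force: [0.6, 0.5, -0.2]
finger_gap: 17.8
```

```bash
python3 st.py; python3 look.py side 310 200 360 260 10 d5;python3 - <<'E'
import pickle
from h import *
S=pickle.load(open("d5.pkl","rb"));print(proj(S,[556.3,-113,26]))
c=S["color"].astype(int)
for v in range(234,248,1): print(v,c[v,320:345].mean(1).astype(int))
E
```

```text
24.8 [ 555.29 -112.61   43.12] [-1.7995e+02  1.0000e-02  6.8450e+01] [ 0.6  0.5 -0.2] [-0.    0.01  0.06] 17.8
[331.53354216 241.16316726]
234 [110 102  85  84 120 167 187 180 182 199 214 221 219 192 151 149 178 176
 137 104 118 141 149 145 128]
235 [104  98  84  86 122 167 187 177 175 194 211 220 215 189 150 149 177 174
 137 110 124 143 150 148 137]
236 [106 101  91  95 128 171 188 175 170 188 206 215 211 185 148 150 178 177
 147 128 137 148 151 149 142]
237 [107 103 101 107 137 173 186 174 169 188 207 215 210 184 146 147 175 180
 159 144 147 152 152 149 142]
238 [113 107 106 113 134 163 172 163 167 189 208 215 211 185 148 142 165 171
 158 148 149 152 153 150 145]
239 [132 124 118 114 121 135 140 144 163 189 208 216 213 190 156 141 151 155
 149 146 148 151 152 150 147]
240 [153 147 138 128 125 126 128 139 165 191 209 217 214 197 168 143 138 141
 142 143 147 150 152 150 148]
241 [163 159 154 148 144 141 137 143 165 190 206 214 212 193 163 135 125 131
 138 142 145 150 152 151 147]
242 [165 162 160 158 156 150 140 136 150 171 187 194 189 169 139 118 120 131
 140 143 146 149 150 149 147]
243 [166 164 161 160 158 154 146 136 134 140 148 151 145 132 118 118 129 139
 144 145 145 148 150 149 150]
244 [169 164 161 160 160 159 155 151 146 141 137 134 131 129 131 136 144 148
 149 147 148 150 152 153 157]
245 [175 169 164 164 165 166 165 167 165 162 157 152 150 150 151 155 158 159
 159 157 155 158 161 163 165]
246 [184 179 174 173 176 179 178 178 180 180 178 173 169 166 165 167 170 171
 171 168 167 168 171 174 175]
247 [193 191 187 185 186 185 185 185 186 188 187 183 178 175 172 173 175 176
 176 175 172 172 174 177 179]
```

View pics/d5.png

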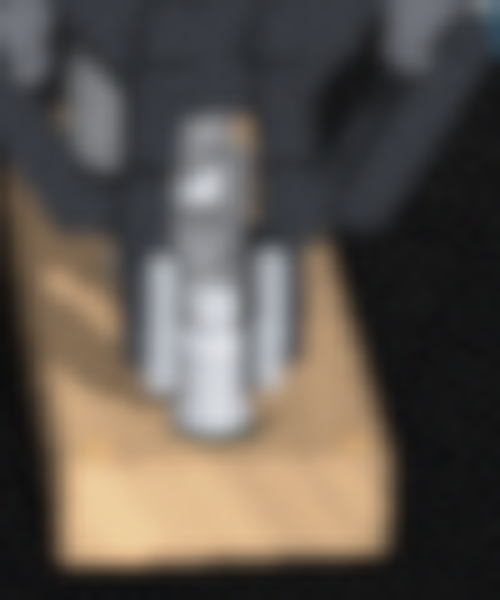

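move_arm:
  rows:
    - [[0,0.001,0,0,0,0],[0,0.001,0.002,0,0,0],[0,0.001,0.004,0,0,0],[0,0.001,0.005,0,0,0],[0,0.001,0.006,0,0,0],[0,0.001,0.0065,0,0,0],[0,0.001,0.0065,0,0,0]]

```text
time: 25.55
tool_pos: [556.5, -113.1, 37.0]
tcp_rot: [-180.0, 0.0, 68.4]
ft_force: [-0.6, -0.1, -0.1]
finger_gap: 17.8
```

move_arm:
  rows:
    - [[0,0,0.0008,0,0,0],[0,0,0.0008,0,0,0],[0,0,0.0008,0,0,0]]

```text
time: 25.85
tool_pos: [556.6, -113.1, 36.3]
tcp_rot: [-180.0, 0.0, 68.4]
ft_force: [-0.0, -0.3, -1.3]
finger_gap: 17.5
```

```bash
python3 look.py side 310 200 360 260 10 d6
```

```text
(no output)
```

View pics/d6.png

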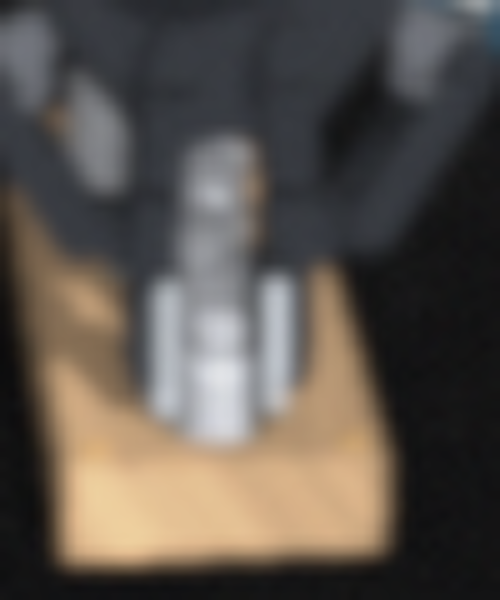

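move_arm:
  rows:
    - [[0,0,0.0007,0,0,0],[0,0,0.0007,0,0,0],[0,0,0.0007,0,0,0]]

```text
time: 26.2
tool_pos: [556.8, -113.1, 35.8]
tcp_rot: [180.0, -0.0, 68.5]
ft_force: [-0.3, -0.1, 1.7]
finger_gap: 17.5
```

move_arm:
  rows:
    - [[0,0,0,0,0,0],[0,0,0,0,0,0],[0,0,0,0,0,0],[0,0,0,0,0,0],[0,0,0,0,0,0],[0,0,-0.015,0,0,0],[0,0,-0.05,0,0,0],[0,0,-0.1,0,0,0],[0,0,-0.14,0,0,0],[0.05,-0.1,-0.16,0,0,0],[0.08,-0.15,-0.16,0,0,0],[0.08,-0.18,-0.16,0,0,0],[0.08,-0.18,-0.16,0,0,0],[0.08,-0.18,-0.16,0,0,0],[0.08,-0.18,-0.16,0,0,0]]
  grip: 0.55

```text
time: 27.7
tool_pos: [418.6, 28.0, 197.2]
tcp_rot: [179.8, -0.0, 68.6]
ft_force: [0.1, -0.3, 1.4]
finger_gap: 47.2
```

```bash
python3 st.py; python3 look.py side 280 150 380 260 5.4 e1;python3 look.py top 255 150 385 225 6 e2
```

```text
27.7 [418.62  28.03 197.19] [ 1.7982e+02 -5.0000e-02  6.8560e+01] [ 0.1 -0.3  1.4] [-0.03 -0.03 -0.01] 47.2
```

View pics/e1.png

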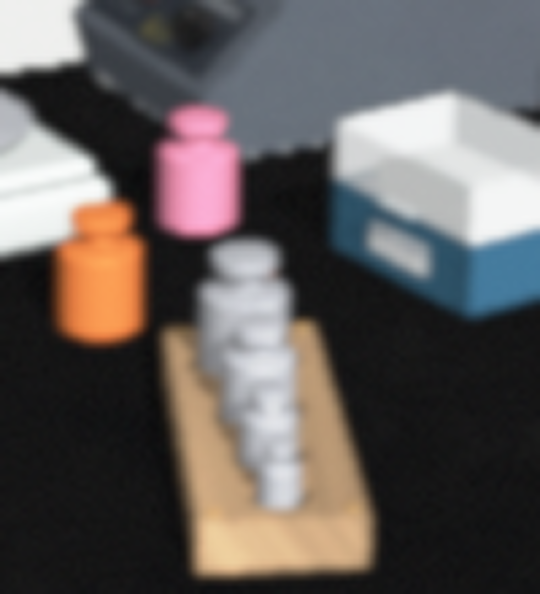

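View pics/e2.png

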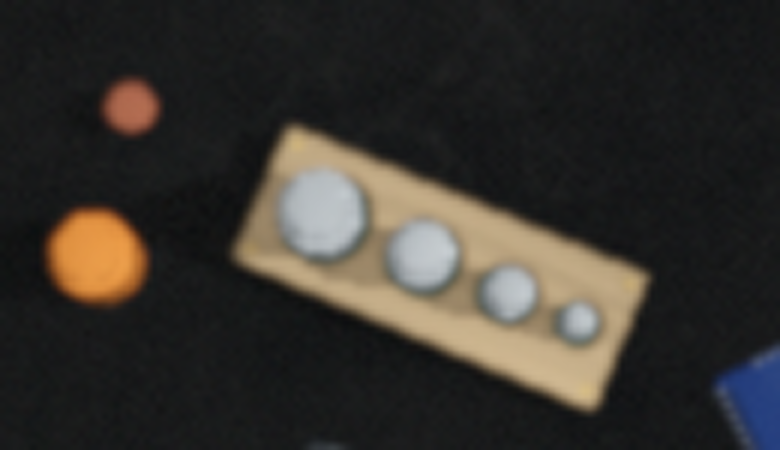

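```bash
python3 -c "
from bench import hand_in
print(hand_in())"
```

```text
the job is handed in; nothing more can be done
None
```

All four steel weights are back in the wooden block in order of size, and I handed the job in at about 28 s of the 109 s limit.

**What I did:** I picked up a from the balance pan, then b, c and d from the bench. Each was lowered until the wrist force showed contact with the bottom of its well, then released. For a, b and c the base was within about 0.5 mm of the 17 mm well bottom. For d the contact was light (about 2–3 N), with its base at 16.9 mm.

**Last checks:**
- **Weights:** the final side and top pictures show all four upright, each in its own well. The largest sits slightly off centre, but within the play.
- **Stopper:** it stands at the same place in the top view, pixel (277,168). In the last side view it is hidden behind weight a.
- **Look-alikes:** the orange and pink weights were not touched.
- **Gripper:** it was clear of everything, about 200 mm above the bench.

**What disagreed:** before gripping d, the side view put it 3–4 mm along the jaws from where I had calculated. I corrected for that before closing the jaws, and re-centred it by about 1 mm over its well.

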